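# Unstack the sample containers into their holders

## Robot

A 6-joint arm with a two-finger parallel gripper is mounted at the origin on the work surface. World frame = base frame: x ahead of the robot, y to its left, z up, the work surface at z = 0. Lengths are in m, angles in rad, forces in N, time in s.
With the tool pointing down it reaches from about 0.35 to 0.775 m from the base axis. Payload 7.3 kg.
Tool frame: the origin (TCP) lies on the centre line of the jaws, within the pads' length; the fingertips stand 17 mm ahead of it and the grasp point (between the pads) lies 2 mm behind it (robot.tip_extent is the distance from the TCP to the fingertips, in m); z points along the fingers, y is the line along which they close (so a half turn about z gives the same grasp; the last joint's range is limited). The gripper opens to 92 mm and grips with 3 to 60 N. Pads are 19 mm wide; open, the fingers measure 130 mm over their backs; the gripper's body (75 mm by 190 mm) begins 47 mm behind the grasp point.
Start: joints at [1.134, 0.342, 1.524, -0, 1.275, -0.146], TCP at [0.151, 0.503, 0.244] pointing down, gripper open.
Joint ranges: [-2.53, 2.53], [-0.77, 2.02], [0.04, 2.7], [-1, 4.14], [0.28, 2.66], [-3.11, 3.11]. Speed limits (rad/s): [2.57, 2.57, 3.14, 3.14, 3.14, 3.14].

## Interface

Orientations are given as [roll, pitch, yaw] about the fixed x, y, z axes, in that order (R = Rz(yaw) Ry(pitch) Rx(roll)).
In Python, from cell import robot gives the robot as it stands.
- The arm moves only by the tool step_arm, never from a script. Its argument "motion" is a list of rows, each a list of 2 entries, a list of its own where there are three numbers: the shift along the tool's x, y, z in units of 60 mm (1.0 is 60 mm), then the turn about the tool's z in rad. In form: [[[x, y, z], spin], ...]. A call has 1 to 10 rows; each row is the pose to reach, as a shift and turn from the pose commanded when the call began, along the tool's axes at that moment; what a row does not reach only later rows make up. A row lasts 1/8 s, in which the tool goes at most 62.5 mm and 10.7 degrees, less where a joint would pass 70% of its speed; a pose out of reach is approached as far as the arm can. A call with a gripper value outside its range is refused whole. "hand" is the closure in counts, from 0 (fully open) to 255 (shut), set as the call begins (left out, the last holds). The fingers move at their own pace and stop on an object; "squeeze" is the grip in N (left out, the last holds). Time passes only in rows, so rows that repeat a pose let the fingers close. It gives the time, the measured TCP pose, the force, the opening and the grip force at its end, in the units of the state.
- robot.observe(): the state, without advancing time (a new reading comes with each control period).
- robot.read_camera(name): name is "scene" or "top" or "wrist"; returns a dict with "pixels" (420x560x3 uint8, red, green, blue), "intrinsics" (3x3 intrinsics, pixels), "xyz" and "rotation" of the camera in the world; the wrist camera has in their place "T_tool_cam" (4x4, takes a point from camera to tool coordinates, whose origin is the TCP and whose axes are the flange's). Camera axes: x right, y up, looking along -z (the intrinsics and any distortion apply to the point x, -y, -z); pixel columns grow to the right and rows downward; lengths in m; the calibration is good to about 2 mm. A picture is of the moment at which its call begins: read the wrist's pose just before it. There is no depth.
- robot.hand_in(): hands the job in; it is judged then, once.
The state is a dict: "time": time; "qpos": joint angles; "qvel": joint speeds; "joint_efforts": joint torques, N m; "tool_pos": TCP position; "tool_rot": TCP orientation; "contact_force": force on the tool from outside, world axes, zero at the start; "torque": the same for the moment, N m; "opening": finger opening in m; "grip_force": force on a finger pad.
Only numpy, scipy, OpenCV 4.12 (cv2) and the standard library are available. Lean on these libraries where they do the work, as an engineer would, in place of code of your own. Each camera call takes 0.05 s, during which the arm holds its last target. There are 200 camera calls.

## Task

Take apart the stack of four lidded sample containers on the cork mat, from the top down, and set each one upright and flat in the holder whose recess has its outline: oblong box, small round tin, square box and wide round tin. Set them down rather than dropping them, do not tip any over, and leave the two stoppered glass flasks standing where they are.

Things in the scene. Friction and masses are not known exactly. Their poses are not given: they have to be found in the camera images.
- box_oblong: small oblong lidded box of black plastic, 32 x 18 mm and 30 mm tall, about 20 to 45 g, the top of the stack: stands on the small round tin. Origin: centre of its underside; z up. x along its 32 mm side, y along its 18 mm side.
- tin_small: small round lidded tin of aluminium, 38 mm in diameter, 32 mm tall, about 40 to 85 g, second from the top: stands on the square box. Origin: centre of its underside; z up.
- box_square: square lidded box of grey plastic, 44 x 44 mm, 32 mm tall, about 60 to 130 g, third from the top: stands on the wide tin. Origin: centre of its underside; z up. x and y along its sides.
- tin_wide: wide round lidded tin of aluminium, 64 mm in diameter, 32 mm tall, about 100 to 210 g, the bottom of the stack: stands on a square cork mat 110 x 110 mm, 8 mm thick, fixed on the bench. Origin: centre of its underside; z up.
- holder_oblong: grey plastic holder, 66 x 52 mm, with an oblong recess of 46 x 32 mm (the place of the oblong box). The holder is fixed to the bench, its top 9 mm above the bench; the recess is 6 mm deep with a black lining, its floor 3 mm above the bench. Origin: centre of the holder's underside, on the bench, under the recess's centre; z up, x along the recess's 46 mm side.
- holder_small: grey plastic holder, 70 x 70 mm, with a round recess 50 mm in diameter (the place of the small round tin). The holder is fixed to the bench, its top 9 mm above the bench; the recess is 6 mm deep with a black lining, its floor 3 mm above the bench. Origin: centre of the holder's underside, on the bench, under the recess's centre; z up.
- holder_square: grey plastic holder, 76 x 76 mm, with a square recess of 56 x 56 mm (the place of the square box). The holder is fixed to the bench, its top 9 mm above the bench; the recess is 6 mm deep with a black lining, its floor 3 mm above the bench. Origin: centre of the holder's underside, on the bench, under the recess's centre; z up, x and y along the recess's sides.
- holder_wide: grey plastic holder, 94 x 94 mm, with a round recess 76 mm in diameter (the place of the wide round tin). The holder is fixed to the bench, its top 9 mm above the bench; the recess is 6 mm deep with a black lining, its floor 3 mm above the bench. Origin: centre of the holder's underside, on the bench, under the recess's centre; z up.
- flask_a: small conical flask of clear glass with a little amber sample and a cork stopper, 51 mm across the base, 84 mm tall, loose and upright. To be left alone. Origin: centre of its underside; z up. It stands towards the far side of the working area.
- flask_b: small conical flask of clear glass with a little amber sample and a cork stopper, 51 mm across the base, 84 mm tall, loose and upright. To be left alone. Origin: centre of its underside; z up. It stands to the left or right of the holders; an open white plastic beaker (54 mm wide, 70 mm tall, fixed) stands on the opposite side.
Mind the look-alikes: they are no part of the job. Leave any pink look-alike of the tin_wide alone. What is shaped like the box_square but purple is not meant.

How it is judged:
At the end, for the whole second after the job is handed in: each container lies in the recess of its own holder: centres within 11 mm horizontally, its underside 1 to 6 mm above the bench (on the recess floor, not on the rim), upright within 0.1 rad, at rest and released; both flasks upright and within 20 mm of where they began (horizontal distance between box_oblong and holder_oblong below 0.011 m and z of box_oblong in the frame of holder_oblong between 0.001 and 0.006 m and angle between each of box_oblong, tin_small, box_square, tin_wide, flask_a, flask_b's own z axis and vertical below 0.1 rad and linear speed of each of box_oblong, tin_small, box_square, tin_wide below 0.03 m/s and contact force between each of box_oblong, tin_small, box_square, tin_wide and the fingers below 0.05 N and horizontal distance between tin_small and holder_small below 0.011 m and z of tin_small in the frame of holder_small between 0.001 and 0.006 m and horizontal distance between box_square and holder_square below 0.011 m and z of box_square in the frame of holder_square between 0.001 and 0.006 m and horizontal distance between tin_wide and holder_wide below 0.011 m and z of tin_wide in the frame of holder_wide between 0.001 and 0.006 m and distance of each of flask_a, flask_b from where it was at the start of the episode below 0.02 m); the robot touches nothing.
It fails at once if a container is tipped over (more than 35 degrees) (angle between any of box_oblong, tin_small, box_square, tin_wide's own z axis and vertical above 0.61 rad).
It fails at once if a container is dropped: it falls freely, touching nothing, faster than 0.7 m/s (a fall of about 25 mm) ((contact force between box_oblong and anything else below 0.001 N and linear speed of box_oblong above 0.7 m/s) or (contact force between tin_small and anything else below 0.001 N and linear speed of tin_small above 0.7 m/s) or (contact force between box_square and anything else below 0.001 N and linear speed of box_square above 0.7 m/s) or (contact force between tin_wide and anything else below 0.001 N and linear speed of tin_wide above 0.7 m/s)).
It fails at once if a glass flask is pushed more than 20 mm or knocked over ((distance of flask_a from where it was at the start of the episode above 0.02 m or angle between flask_a's own z axis and vertical above 0.4 rad) or (distance of flask_b from where it was at the start of the episode above 0.02 m or angle between flask_b's own z axis and vertical above 0.4 rad)).
It also fails if it takes over 128 s, if anything falls off the work surface, if the arm or the gripper's body presses on something with over 40 N, if the wrist force passes 120 N, or if a joint passes its speed limit or range.

## Working session

There is one attempt and no reset: what is moved stays moved. The work goes in short steps, Python scripts to look and compute and a tool call to move; the robot and the scene stay as the last step left them, time stands still between calls to the robot, and variables do not carry over. Pictures are saved under pics/ and viewed, at most 14 in all, crops included, and the job is handed in when it is done.

Besides the shell and the picture viewer there is one more tool, called after "Call:" by a JSON object that holds its "name" and its "arguments". step_arm: Moves the arm, as the interface text tells. Its arguments: {"type":"object","properties":{"motion":{"type":"array"},"hand":{"type":"number"},"squeeze":{"type":"number"}},"required":["motion"]}

```bash
mkdir -p pics; ls; python3 - <<'E'
from cell import robot
import cv2,numpy as np,pickle
s=robot.observe();print(s)
d={}
for n in("scene","top","wrist"):
    d[n]=robot.read_camera(n);cv2.imwrite(f"pics/{n}0.png",d[n]["pixels"][:,:,::-1])
    print(n,{k:np.round(v,4).tolist() for k,v in d[n].items() if k!="pixels"})
pickle.dump(d,open("d0.pkl","wb"))
E
```

```text
pics
{'time': 0.0, 'qpos': array([ 1.13401030e+00,  3.42709469e-01,  1.52500556e+00, -8.16102288e-07,
        1.27537705e+00, -1.45993902e-01]), 'qvel': array([-0.00109896, -0.00175485,  0.00028653,  0.00175008, -0.00117239,
       -0.00052807]), 'joint_efforts': array([-2.35268431e-03, -4.31223428e+01, -2.44216847e+01,  7.15437136e-02,
        5.58045530e-02, -1.49322241e-04]), 'tool_pos': array([0.15034089, 0.50262709, 0.24305581]), 'tool_rot': array([-3.14010907e+00, -2.17357996e-04,  2.85080061e+00]), 'contact_force': array([-0.01316728,  0.20910779,  1.34830816]), 'torque': array([-0.03547271, -0.05249105, -0.02967096]), 'grip_force': 0.0, 'opening': 0.09203188500673089}
scene {'intrinsics': [[443.0445, 0.0, 284.788], [0.0, 443.0445, 209.7152], [0.0, 0.0, 1.0]], 'xyz': [1.0755, 0.4734, 0.6438], 'rotation': [0.9039, 0.0031, 2.3506]}
top {'intrinsics': [[445.6753, 0.0, 286.6375], [0.0, 445.6753, 211.8923], [0.0, 0.0, 1.0]], 'xyz': [0.4942, -0.0074, 0.8625], 'rotation': [0.0902, 0.0232, -1.5432]}
wrist {'intrinsics': [[303.0231, 0.0, 273.5984], [0.0, 303.0231, 211.9382], [0.0, 0.0, 1.0]], 'T_tool_cam': [[0.0011, 0.956, 0.2932, 0.0791], [1.0, -0.0012, 0.0002, 0.0003], [0.0005, 0.2932, -0.956, -0.1411], [0.0, 0.0, 0.0, 1.0]]}
```

View pics/top0.png

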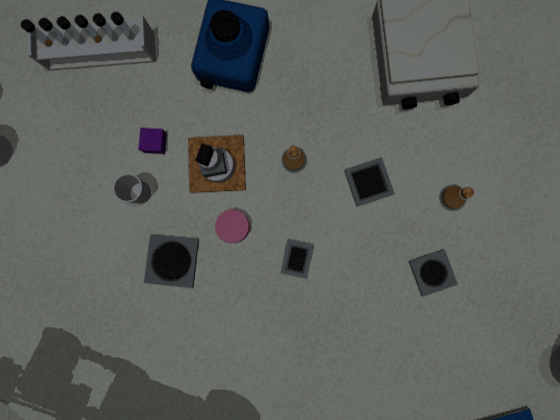

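View pics/scene0.png

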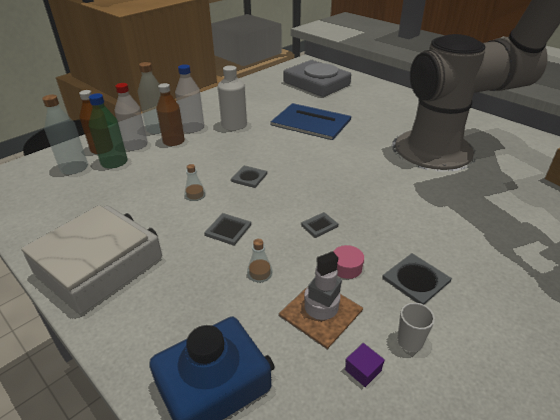

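```bash
cat > h.py <<'E'
import numpy as np,cv2
from scipy.spatial.transform import Rotation as R
def euler(r): return R.from_euler('xyz',r).as_matrix()
def campose(c,s=None):
    if "xyz" in c: return euler(c["rotation"]),np.array(c["xyz"])
    T=np.array(c["T_tool_cam"]);Rt=euler(s["tool_rot"])
    return Rt@T[:3,:3],Rt@T[:3,3]+s["tool_pos"]
def plane(c,uv,z,s=None):
    Rc,p=campose(c,s);K=c["intrinsics"]
    uv=np.atleast_2d(np.asarray(uv,float))
    d=np.c_[(uv[:,0]-K[0,2])/K[0,0],-(uv[:,1]-K[1,2])/K[1,1],-np.ones(len(uv))]@Rc.T
    return (p+d*((z-p[2])/d[:,2])[:,None])[:,:2]
def proj(c,P,s=None):
    Rc,p=campose(c,s);K=c["intrinsics"];q=(np.atleast_2d(P)-p)@Rc
    return np.c_[K[0,2]-K[0,0]*q[:,0]/q[:,2],K[1,2]+K[1,1]*q[:,1]/q[:,2]]
def rect(P):  # min-area rect of metric points, centre, sizes mm, angle(rad) of long side
    (c,(w,h),a)=cv2.minAreaRect((np.asarray(P)*1000).astype(np.float32))
    a=np.radians(a)
    if h>w: w,h,a=h,w,a+np.pi/2
    return np.array(c)/1000,(w,h),(a+np.pi/2)%np.pi-np.pi/2
E
python3 - <<'E'
import pickle;from h import *
d=pickle.load(open("d0.pkl","rb"))
t=d["top"];g=t["pixels"].max(2)
m=(g<45).astype(np.uint8)
cs,_=cv2.findContours(m,cv2.RETR_EXTERNAL,cv2.CHAIN_APPROX_NONE)
for n,(u,v) in dict(obl=(298,259),small=(433,272),sq=(370,181),wide=(171,261)).items():
    for c in cs:
        if cv2.pointPolygonTest(c,(u,v),False)>0:
            P=plane(t,c[:,0,:],.009);ce,wh,a=rect(P);print(n,ce.round(4),np.round(wh,1),round(a,3))
for n,p,z in(("flaskA",(293,163),0),("flaskB",(453,198),0),("pink",(233,226),.03),("purple",(152,140),.03),("beaker",(130,188),.03)):print(n,plane(t,p,z).round(3))
mat=cv2.inRange(cv2.cvtColor(t["pixels"],cv2.COLOR_RGB2HSV),(5,100,60),(20,255,255));c=max(cv2.findContours(mat,0,1)[0],key=cv2.contourArea)
print("mat",rect(plane(t,c[:,0,:],.008)))
a=cv2.resize(t["pixels"][130:200,180:250],(560,560),interpolation=cv2.INTER_CUBIC)
s=d["scene"]["pixels"][240:350,270:380]
b=cv2.resize(s,(560,560),interpolation=cv2.INTER_CUBIC)
im=cv2.resize(np.hstack([a,b]),(800,400));cv2.imwrite("pics/crop.png",im[:,:,::-1])
E
```

```text
obl [ 0.4813 -0.0079] [46.1 31.7] -0.174
small [ 0.4628 -0.2651] [49.7 49.5] -0.774
sq [ 0.6338 -0.1428] [57.9 55.7] -1.222
wide [0.4719 0.2344] [75.4 74.3] -1.542
flaskA [[0.668 0.005]]
flaskB [[ 0.607 -0.306]]
pink [[0.54  0.114]]
purple [[0.701 0.276]]
beaker [[0.607 0.313]]
mat (array([0.66264716, 0.15470833]), (108.60255432128906, 108.3525390625), np.float64(0.07659784759523736))
```

View pics/crop.png

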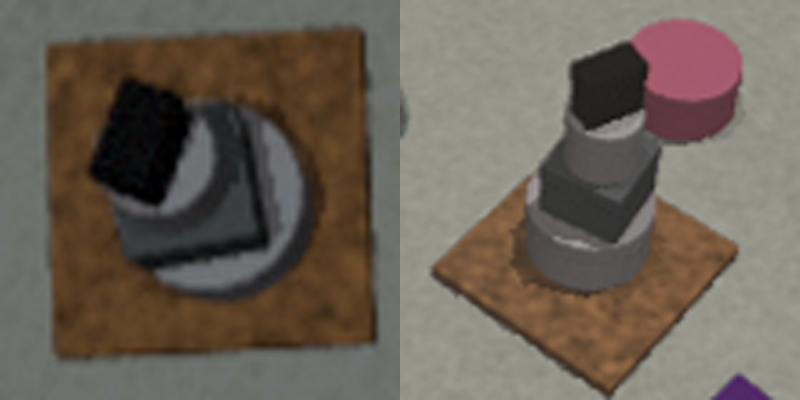

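The stack is at about top pixel (215,162), and the oblong black box is at (206,155). Things that could be mistaken for these:
- Pink tin at (233,226): look-alike, ignored.
- Purple cube at (152,140): look-alike, ignored.
- Black recesses, the oblong one at (298,259): these are holders.
- Black bottle cap at (225,25): not part of the job.

The crop confirms the stack order: black oblong, small aluminium tin, grey square, wide aluminium tin. All holder sizes match the description. Next I move over the stack.

Call:
{"name": "step_arm", "arguments": {"motion": [[[-9.9,-3.0,0],0],[[-9.9,-3.0,0],0],[[-9.9,-3.0,0],0],[[-9.9,-3.0,0],0],[[-9.9,-3.0,0],0],[[-9.9,-3.0,0],0],[[-9.9,-3.0,0],0],[[-9.9,-3.0,0],0],[[-9.9,-3.0,0],0],[[-9.9,-3.0,0],0]], "hand": 0, "squeeze": 15}}

```text
time: 1.4
tool_pos: [0.6694, 0.1587, 0.2432]
tool_rot: [-3.142, -0.001, 2.85]
contact_force: [0.8, 0.6, 0.9]
opening: 0.0917
grip_force: 0.0
```

```bash
cat > snap.py <<'E'
import sys,pickle,cv2
from cell import robot
s=robot.observe();d={"s":s}
for n in("wrist","top","scene"): d[n]=robot.read_camera(n)
pickle.dump(d,open(f"d{sys.argv[1]}.pkl","wb"))
cv2.imwrite(f"pics/w{sys.argv[1]}.png",d["wrist"]["pixels"][:,:,::-1])
E
python3 snap.py 1
```

```text
(no output)
```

View pics/w1.png

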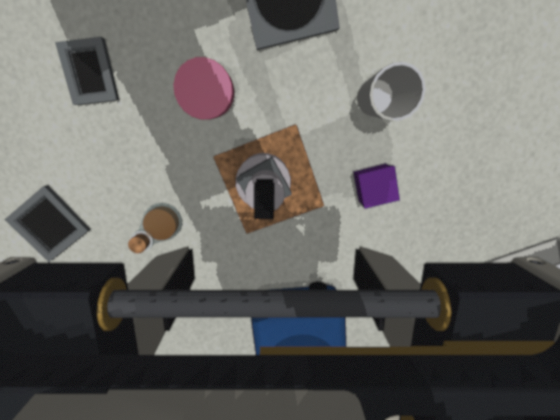

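```bash
python3 - <<'E'
import pickle;from h import *
d0=pickle.load(open("d0.pkl","rb"));d=pickle.load(open("d1.pkl","rb"))
def crop(im,u,v,w): 
    a=im[v-w:v+w,u-w:u+w].astype(float)/255
    return cv2.resize((255*np.clip(a,0,1)**.45).astype(np.uint8),(400,400),interpolation=cv2.INTER_CUBIC)
im=np.hstack([crop(d["wrist"]["pixels"],263,190,40),crop(d0["top"]["pixels"],212,163,25)])
cv2.imwrite("pics/c1.png",im[:,:,::-1])
for c,s,uv in((d["wrist"],d["s"],(264,195)),(d0["top"],None,(205,154))):
    g=c["pixels"].max(2)
    for th in(25,35,45):
        m=(g<th).astype(np.uint8)
        for k in cv2.findContours(m,0,1)[0]:
            if cv2.pointPolygonTest(k,uv,False)>0:
                x=k[:,0,:];print(th,x.min(0),x.max(0));r=rect(plane(c,x,.134,s));print(r)
E
```

```text
25 [256 180] [272 217]
(array([0.65364258, 0.15516177]), (32.54636001586914, 13.813505172729492), np.float64(-0.3071952322664764))
35 [255 180] [273 218]
(array([0.65402057, 0.15490706]), (33.48933029174805, 15.262696266174316), np.float64(-0.30816156026801167))
45 [255 180] [273 218]
(array([0.65412311, 0.15501985]), (33.64645004272461, 15.53994083404541), np.float64(-0.3081584976327587))
25 [196 144] [212 165]
(array([0.65234406, 0.15091628]), (31.82575035095215, 22.738407135009766), np.float64(-0.31222141619178334))
35 [196 144] [213 165]
(array([0.65223975, 0.15122935]), (33.02130889892578, 22.976633071899414), np.float64(-0.2774037807323051))
45 [196 144] [213 165]
(array([0.65233472, 0.15107716]), (32.9594841003418, 24.09256935119629), np.float64(-0.3016068550350539))
```

View pics/c1.png

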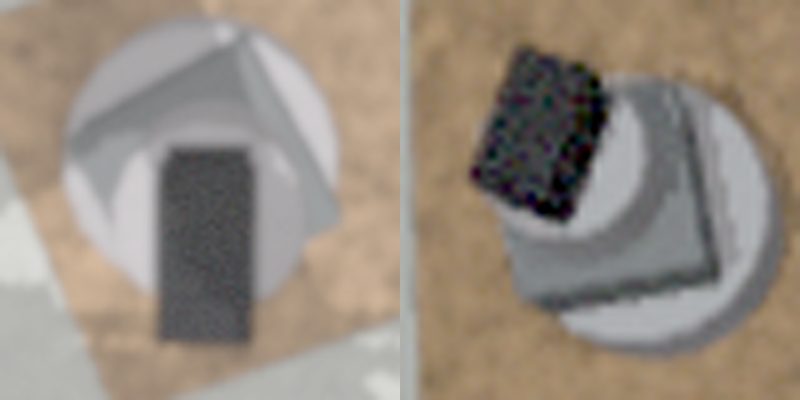

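```bash
cat >> h.py <<'E'
def tri(obs): # [(cam,state,uv),...] -> point, ray gap mm
    A=np.zeros((3,3));b=np.zeros(3);L=[]
    for c,s,uv in obs:
        Rc,p=campose(c,s);q=np.r_[plane(c,uv,0,s)[0],0];u=(q-p)/np.linalg.norm(q-p)
        M=np.eye(3)-np.outer(u,u);A+=M;b+=M@p;L.append((M,p))
    X=np.linalg.solve(A,b);return X,[1000*np.linalg.norm(M@(X-p)) for M,p in L]
E
python3 - <<'E'
import pickle;from h import *
d0=pickle.load(open("d0.pkl","rb"));d=pickle.load(open("d1.pkl","rb"))
W=lambda uv:(d["wrist"],d["s"],uv);T=lambda uv:(d0["top"],None,uv)
X,e=tri([W((273,218)),T((201.8,143.8))]);print("+x+y corner",X.round(4),e)
X,e=tri([W((254.8,218)),T((212.5,147.8))]);print("+x-y corner(side incl)",X.round(4),e)
X,e=tri([W((273,180)),T((196,160))]);print("-x+y",X.round(4),e)
# predicted corners for pose
for n,(x,y,z,a) in dict(a=(.655,.155,.134,-.305)).items():
  for sx,sy in((1,1),(1,-1),(-1,-1),(-1,1)):
    p=np.r_[np.array([x,y])+[sx*.016*np.cos(a)-sy*.009*np.sin(a),sx*.016*np.sin(a)+sy*.009*np.cos(a)],z]
    print(sx,sy,proj(d["wrist"],p,d["s"]).round(1),proj(d["wrist"],p-[0,0,.03],d["s"]).round(1),proj(d0["top"],p).round(1),proj(d0["top"],p-[0,0,.03]).round(1))
E
```

```text
+x+y corner [0.6719 0.1571 0.1318] [np.float64(1.0891476274744172), np.float64(1.0891476274745948)]
+x-y corner(side incl) [0.6685 0.1405 0.1241] [np.float64(2.229779363072805), np.float64(2.229779363072674)]
-x+y [0.6429 0.1666 0.1265] [np.float64(1.2140945987389875), np.float64(1.2140945987390854)]
1 1 [[274.6 218.2]] [[274.5 208.5]] [[200.4 142.2]] [[204.1 146.4]]
1 -1 [[253.9 217.9]] [[255.9 208.2]] [[210.5 145.6]] [[213.8 149.7]]
-1 -1 [[253.8 181.7]] [[255.8 175.3]] [[203.9 163.5]] [[207.5 166.9]]
-1 1 [[275.2 182. ]] [[275.1 175.6]] [[193.8 160.1]] [[197.8 163.6]]
```

Call:
{"name": "step_arm", "arguments": {"motion": [[[0.21,-0.135,0.4],0.014],[[0.21,-0.135,0.8],0.014],[[0.21,-0.135,1.1],0.014],[[0.21,-0.135,1.4],0.014],[[0.21,-0.135,1.6],0.014],[[0.21,-0.135,1.75],0.014],[[0.21,-0.135,1.83],0.014],[[0.21,-0.135,1.83],0.014],[[0.21,-0.135,1.83],0.014]], "hand": 100}}

```text
time: 2.68
tool_pos: [0.6539, 0.1561, 0.1345]
tool_rot: [3.141, 0.001, 2.837]
contact_force: [0.6, -0.0, -0.0]
opening: 0.0559
grip_force: 0.0
```

```bash
python3 snap.py 2; python3 - <<'E'
import pickle;from h import *
d=pickle.load(open("d2.pkl","rb"));s=d["s"];print(s["tool_pos"],s["tool_rot"],s["opening"],s["contact_force"])
c=d["wrist"];im=c["pixels"][150:400,150:430].astype(float)/255
cv2.imwrite("pics/c2.png",cv2.resize((255*im**.45).astype(np.uint8),(560,500))[:,:,::-1])
E
```

```text
[0.65389224 0.15608794 0.13449989] [3.14108647e+00 9.38965620e-04 2.83671584e+00] 0.05590699880074312 [ 0.59669578 -0.03314706 -0.01564349]
```

View pics/c2.png

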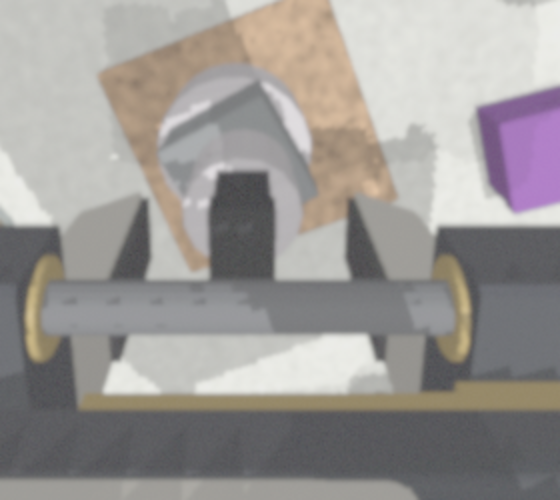

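Box edges at crop columns 210–274 against finger pads at 150 and 347, so the tool is about 1.5 mm too far to +y. Shift and close.

Call:
{"name": "step_arm", "arguments": {"motion": [[[0,-0.025,0],0],[[0,-0.025,0],0],[[0,-0.025,0],0]]}}

```text
time: 3.2
tool_pos: [0.6531, 0.1546, 0.134]
tool_rot: [3.141, 0.0, 2.837]
contact_force: [0.0, 0.1, 0.2]
opening: 0.056
grip_force: 0.0
```

Call:
{"name": "step_arm", "arguments": {"motion": [[[0,0,0],0],[[0,0,0],0],[[0,0,0],0],[[0,0,0],0],[[0,0,0],0],[[0,0,0],0]], "hand": 255, "squeeze": 12}}

```text
time: 3.95
tool_pos: [0.6531, 0.1547, 0.1339]
tool_rot: [3.141, -0.0, 2.837]
contact_force: [0.4, -0.2, 0.3]
opening: 0.0181
grip_force: 12.0
```

Call:
{"name": "step_arm", "arguments": {"motion": [[[0,0,-0.1],0],[[0,0,-0.4],0],[[0,0,-0.8],0],[[0.2,-0.35,-1.1],0],[[0.6,-1.05,-1.1],-0.04],[[1.0,-1.75,-1.1],-0.08],[[1.4,-2.45,-1.1],-0.13],[[1.75,-3.1,-1.1],-0.13],[[1.945,-3.447,-1.1],-0.13],[[1.945,-3.447,-1.1],-0.13]]}}

```text
time: 5.2
tool_pos: [0.4795, -0.0085, 0.2015]
tool_rot: [3.142, 0.002, 2.965]
contact_force: [0.7, 0.4, 0.9]
opening: 0.0179
grip_force: 12.0
```

Call:
{"name": "step_arm", "arguments": {"motion": [[[0,0,0.4],0],[[0,0,0.8],0],[[0,0,1.2],0],[[0,0,1.5],0],[[0,0,1.5],0]]}}

```text
time: 5.82
tool_pos: [0.4801, -0.007, 0.1094]
tool_rot: [3.141, -0.001, 2.967]
contact_force: [-0.4, -0.4, -0.3]
opening: 0.0178
grip_force: 12.0
```

```bash
python3 snap.py 3; python3 - <<'E'
import pickle;from h import *
d=pickle.load(open("d3.pkl","rb"));c=d["wrist"];s=d["s"];print(s["tool_pos"],s["tool_rot"],s["opening"],s["grip_force"])
im=np.hstack([c["pixels"][130:330,160:400],d["scene"]["pixels"][150:350,200:440]]).astype(float)/255
cv2.imwrite("pics/c3.png",cv2.resize((255*im**.45).astype(np.uint8),(800,333))[:,:,::-1])
E
```

```text
[ 0.4800683  -0.00697131  0.10943848] [ 3.14130294e+00 -1.40444164e-03  2.96739998e+00] 0.017826513103164583 11.999881267547607
```

View pics/c3.png

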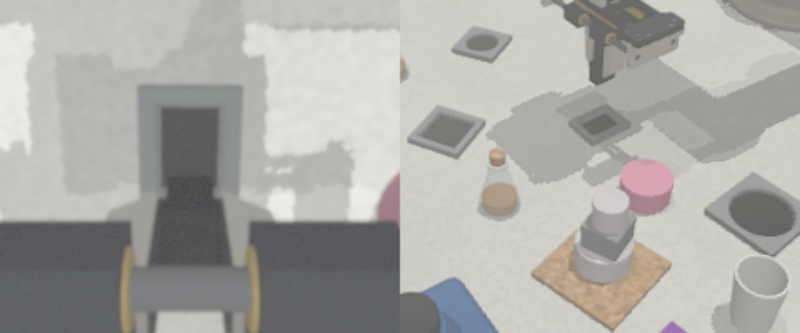

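Box is held upright, the stack is undisturbed, and the recess is straight below. Lowering.

Call:
{"name": "step_arm", "arguments": {"motion": [[[0,0,0.4],0],[[0,0,0.7],0],[[0,0,0.95],0],[[0,0,1.1],0],[[0,0,1.18],0],[[0,0,1.22],0],[[0,0,1.25],0],[[0,0,1.26],0],[[0,0,1.26],0]]}}

```text
time: 7.1
tool_pos: [0.4798, -0.0076, 0.0344]
tool_rot: [3.141, 0.0, 2.967]
contact_force: [-0.2, 0.4, -1.2]
opening: 0.0183
grip_force: 12.0
```

Call:
{"name": "step_arm", "arguments": {"motion": [[[0,0,0.015],0],[[0,0,0.025],0],[[0,0,0.025],0]]}}

```text
time: 7.48
tool_pos: [0.4798, -0.0076, 0.0329]
tool_rot: [3.142, 0.0, 2.967]
contact_force: [-0.1, -0.0, 1.1]
opening: 0.0181
grip_force: 12.0
```

Call:
{"name": "step_arm", "arguments": {"motion": [[[0,0,0],0],[[0,0,0],0],[[0,0,0],0],[[0,0,-0.2],0],[[0,0,-0.7],0],[[0,0,-1.6],0],[[0,0,-2.5],0]], "hand": 110}}

```text
time: 8.35
tool_pos: [0.4794, -0.0076, 0.1851]
tool_rot: [3.142, 0.0, 2.967]
contact_force: [0.8, -0.4, -0.6]
opening: 0.0523
grip_force: 0.0
```

Call:
{"name": "step_arm", "arguments": {"motion": [[[-0.5,0.6,-0.5],0],[[-1.2,1.5,-0.5],0],[[-1.9,2.4,-0.5],0],[[-2.5,3.2,-0.5],0],[[-2.5,3.2,-0.5],0],[[-2.5,3.2,-0.5],0]], "hand": 0}}

```text
time: 9.1
tool_pos: [0.6605, 0.1556, 0.2127]
tool_rot: [-3.141, -0.001, 2.968]
contact_force: [0.6, 0.1, -1.0]
opening: 0.0915
grip_force: 0.0
```

```bash
python3 snap.py 4; python3 - <<'E'
import pickle;from h import *
d=pickle.load(open("d4.pkl","rb"));c=d["wrist"];s=d["s"];print(s["tool_pos"],s["tool_rot"])
u,v=proj(c,[.655,.155,.104],s)[0].astype(int);print(u,v)
a=c["pixels"][v-60:v+60,u-60:u+60].astype(float)/255
u,v=proj(d["top"],[.4813,-.0079,.033])[0].astype(int);print(u,v)
b=d["top"]["pixels"][v-30:v+30,u-30:u+30].astype(float)/255
im=np.hstack([cv2.resize(np.clip(255*x**.6,0,255).astype(np.uint8),(400,400),interpolation=cv2.INTER_CUBIC) for x in(a,b)])
cv2.imwrite("pics/c4.png",im[:,:,::-1])
E
```

```text
[0.6604992  0.15557254 0.21272135] [-3.14117332e+00 -7.65726026e-04  2.96764130e+00]
271 208
297 259
```

View pics/c4.png

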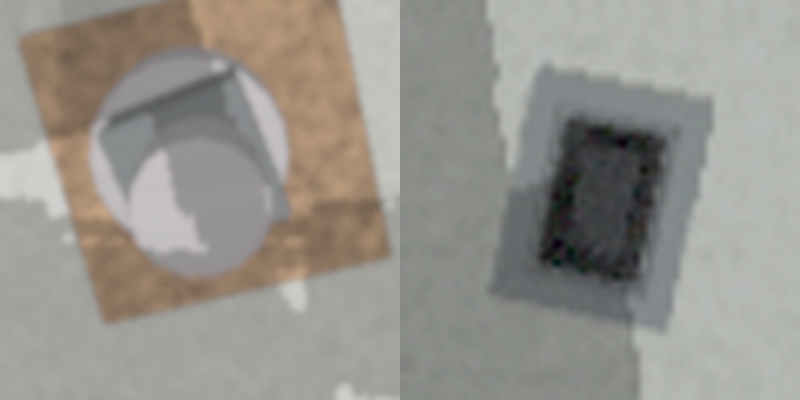

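Oblong box sits inside its recess (dark frame evenly around it at crop (603,200)). The small tin's lid is an ellipse centred on crop (201,207), about 145 px wide.

```bash
cat >> h.py <<'E'
def go(s,target,yaw=None): # world target (x,y,z) -> tool shift in units, spin
    Rt=euler(s["tool_rot"]);q=Rt.T@(np.array(target)-s["tool_pos"])/.06
    y=s["tool_rot"][2];sp=0 if yaw is None else (y-yaw+np.pi/2)%np.pi-np.pi/2
    print("shift",q.round(3),"spin",round(sp,3))
E
python3 - <<'E'
import pickle;from h import *
d=pickle.load(open("d4.pkl","rb"));c=d["wrist"];s=d["s"]
f=lambda P:np.array(P)/400*120+[211,148]
print("tin",plane(c,f([(201,207),(128,207),(273,207),(201,277),(201,137)]),.104,s).round(4))
print("sq",plane(c,f([(235,68),(105,122),(287,215)]),.072,s).round(4))
print("wide l/r",plane(c,f([(90,145),(290,145)]),.04,s).round(4))
p=plane(c,f([(201,207)]),.104,s)[0];go(s,[*p,.103])
E
```

```text
tin [[0.6561 0.1545]
 [0.6528 0.1359]
 [0.6593 0.1728]
 [0.675  0.1511]
 [0.6379 0.1577]]
sq [[0.6271 0.169 ]
 [0.6359 0.1301]
 [0.6722 0.1769]]
wide l/r [[0.6485 0.1194]
 [0.6594 0.1821]]
shift [ 0.068 -0.03   1.829] spin 0
```

Call:
{"name": "step_arm", "arguments": {"motion": [[[0.07,-0.03,0.5],0],[[0.07,-0.03,1.0],0],[[0.07,-0.03,1.4],0],[[0.07,-0.03,1.65],0],[[0.07,-0.03,1.8],0],[[0.07,-0.03,1.86],0],[[0.07,-0.03,1.86],0],[[0.07,-0.03,1.86],0]], "hand": 70}}

```text
time: 10.25
tool_pos: [0.6568, 0.1544, 0.102]
tool_rot: [3.141, 0.001, 2.967]
contact_force: [0.3, -0.2, -0.6]
opening: 0.0663
grip_force: 0.0
```

Call:
{"name": "step_arm", "arguments": {"motion": [[[0,0,0],0],[[0,0,0],0],[[0,0,0],0],[[0,0,0],0],[[0,0,0],0],[[0,0,0],0]], "hand": 255, "squeeze": 15}}

```text
time: 11.0
tool_pos: [0.6564, 0.1544, 0.1013]
tool_rot: [3.141, 0.0, 2.967]
contact_force: [0.5, 0.4, 0.8]
opening: 0.0379
grip_force: 15.0
```

Call:
{"name": "step_arm", "arguments": {"motion": [[[0,0,-0.1],0],[[0,0,-0.4],0],[[0,0,-0.8],0],[[0.1,-0.3,-1.0],0],[[0.26,-1.0,-1.0],0],[[0.45,-1.7,-1.0],0],[[0.64,-2.4,-1.0],0],[[0.82,-3.1,-1.0],0],[[1.0,-3.8,-1.0],0],[[1.18,-4.5,-1.0],0]]}}

```text
time: 12.25
tool_pos: [0.5381, -0.1011, 0.1618]
tool_rot: [-3.141, 0.0, 2.966]
contact_force: [-0.1, -0.4, -0.0]
opening: 0.0374
grip_force: 15.0
```

Call:
{"name": "step_arm", "arguments": {"motion": [[[0.2,-0.7,0],0],[[0.4,-1.4,0],0],[[0.6,-2.1,0],0],[[0.75,-2.7,0],0],[[0.785,-2.945,0],0],[[0.785,-2.945,0],0],[[0.785,-2.945,0],0]]}}

```text
time: 13.12
tool_pos: [0.4628, -0.2641, 0.1613]
tool_rot: [3.141, -0.0, 2.967]
contact_force: [0.5, 0.3, 0.3]
opening: 0.0376
grip_force: 15.0
```

```bash
python3 -c "
from cell import robot;from h import *
s=robot.observe();print(s['tool_pos'],s['tool_rot'],s['opening']);go(s,[.4628,-.2651,.0325])"
```

```text
[ 0.46277941 -0.26408442  0.16125273] [ 3.14104164e+00 -3.45046883e-05  2.96745607e+00] 0.037579349535211026
shift [-0.003 -0.018  2.146] spin 0
```

Call:
{"name": "step_arm", "arguments": {"motion": [[[0,-0.015,0.5],0],[[0,-0.015,1.0],0],[[0,-0.015,1.5],0],[[0,-0.015,1.8],0],[[0,-0.015,2.0],0],[[0,-0.015,2.08],0],[[0,-0.015,2.12],0],[[0,-0.015,2.14],0],[[0,-0.015,2.14],0],[[0,-0.015,2.14],0]]}}

```text
time: 14.38
tool_pos: [0.4626, -0.2661, 0.0331]
tool_rot: [-3.141, 0.001, 2.967]
contact_force: [-0.5, -0.2, -0.3]
opening: 0.0377
grip_force: 15.0
```

Call:
{"name": "step_arm", "arguments": {"motion": [[[0,0,0.01],0],[[0,0,0.01],0],[[0,0,0.01],0],[[0,0,0.01],0],[[0,0,-0.2],0],[[0,0,-0.7],0],[[0,0,-1.6],0],[[0,0,-2.4],0],[[0,0,-2.4],0]], "hand": 90}}

```text
time: 15.5
tool_pos: [0.4642, -0.2672, 0.1816]
tool_rot: [-3.137, 0.008, 2.967]
contact_force: [0.5, -0.1, -1.0]
opening: 0.0595
grip_force: 0.0
```

Call:
{"name": "step_arm", "arguments": {"motion": [[[-0.2,0.7,0],0],[[-0.4,1.5,0],0],[[-0.65,2.4,0],0],[[-0.9,3.3,0],0],[[-1.15,4.2,0],0],[[-1.4,5.1,0],0],[[-1.65,6.0,0],0],[[-1.85,6.9,0],0],[[-1.97,7.45,0],0],[[-1.97,7.45,0],0]], "hand": 0}}

```text
time: 16.75
tool_pos: [0.6562, 0.1562, 0.1754]
tool_rot: [-3.141, -0.002, 2.97]
contact_force: [-0.1, -0.5, 0.3]
opening: 0.0918
grip_force: 0.0
```

```bash
python3 snap.py 5; python3 - <<'E'
import pickle;from h import *
d=pickle.load(open("d5.pkl","rb"));c=d["wrist"];s=d["s"];print(s["tool_pos"],s["tool_rot"])
u,v=proj(c,[.653,.152,.072],s)[0].astype(int);print(u,v)
a=c["pixels"][v-60:v+60,u-60:u+60].astype(float)/255
u,v=proj(d["top"],[.4628,-.2651,.035])[0].astype(int);print(u,v)
b=d["top"]["pixels"][v-30:v+30,u-30:u+30].astype(float)/255
im=np.hstack([cv2.resize(np.clip(255*x**.6,0,255).astype(np.uint8),(400,400),interpolation=cv2.INTER_CUBIC) for x in(a,b)])
cv2.imwrite("pics/c5.png",im[:,:,::-1])
E
```

```text
[0.65621593 0.15615823 0.17542729] [-3.14149606e+00 -1.70323323e-03  2.97023204e+00]
267 213
437 273
```

View pics/c5.png

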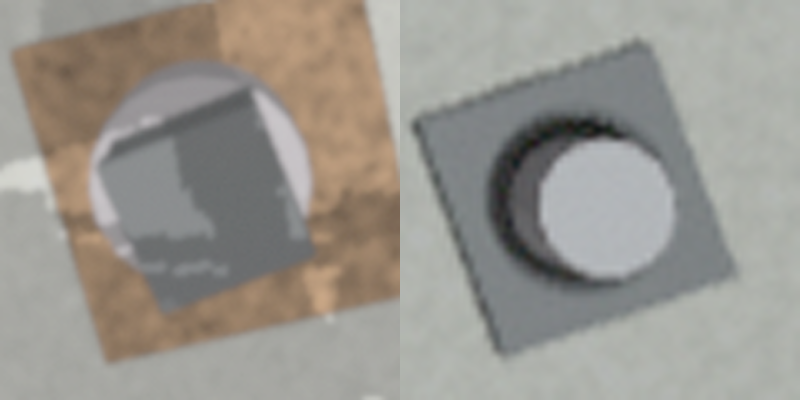

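Small tin stands in its recess. The square box's top corners in the left crop are (108,168), (257,97), (315,250) and (165,312).

```bash
python3 - <<'E'
import pickle;from h import *
d=pickle.load(open("d5.pkl","rb"));c=d["wrist"];s=d["s"]
f=lambda P:np.array(P)/400*120+[207,153]
print("small",plane(d["top"],np.array([[607,207]])-[400,0]>0 and None or [[437-30+207*.15,273-30+207*.15]],.035) if 0 else plane(d["top"],[[407+31,243+31]],.035))
P=plane(c,f([(108,168),(257,97),(315,250),(165,312)]),.072,s)
print(P.round(4),[np.round(np.linalg.norm(P[i]-P[i-1]),4) for i in range(4)],[np.round(np.arctan2(*(P[i]-P[i-1])[::-1]),3) for i in range(4)])
w=plane(c,f([(90,175),(312,175)]),.04,s);print("wide",w)
m=P.mean(0);print(m)
go(s,[*m,.069])
E
```

```text
small [[ 0.46164883 -0.2659316 ]]
[[0.6399 0.1301]
 [0.6283 0.1699]
 [0.6703 0.1782]
 [0.6808 0.1369]] [np.float64(0.0415), np.float64(0.0414), np.float64(0.0428), np.float64(0.0426)] [np.float64(-2.976), np.float64(1.853), np.float64(0.196), np.float64(-1.323)]
wide [[0.6490263  0.11944619]
 [0.65972235 0.18170161]]
[0.65482102 0.15377968]
shift [ 0.013 -0.043  1.774] spin 0
```

Call:
{"name": "step_arm", "arguments": {"motion": [[[0.01,-0.04,0],0.18],[[0.01,-0.04,0],0.36],[[0.01,-0.04,0],0.54],[[0.01,-0.04,0],0.72],[[0.01,-0.04,0],0.9],[[0.01,-0.04,0.0],1.08],[[0.01,-0.04,0.3],1.175],[[0.01,-0.04,0.6],1.175],[[0.01,-0.04,0.6],1.175]]}}

```text
time: 18.02
tool_pos: [0.6544, 0.1504, 0.1389]
tool_rot: [-3.138, -0.0, 1.793]
contact_force: [-0.1, 0.0, -0.4]
opening: 0.0919
grip_force: 0.0
```

```bash
python3 snap.py 6; python3 - <<'E'
import pickle;from h import *
d=pickle.load(open("d6.pkl","rb"));c=d["wrist"];s=d["s"];print(s["tool_pos"],s["tool_rot"])
go(s,[.6548,.1538,.069],.225+np.pi/2)
im=c["pixels"][130:370,130:430].astype(float)/255
cv2.imwrite("pics/c6.png",cv2.resize((255*im**.6).astype(np.uint8),(750,600),interpolation=cv2.INTER_CUBIC)[:,:,::-1])
E
```

```text
[0.65439698 0.1503588  0.13885068] [-3.13754100e+00 -3.77384414e-04  1.79257393e+00]
shift [0.054 0.024 1.164] spin -0.003
```

View pics/c6.png

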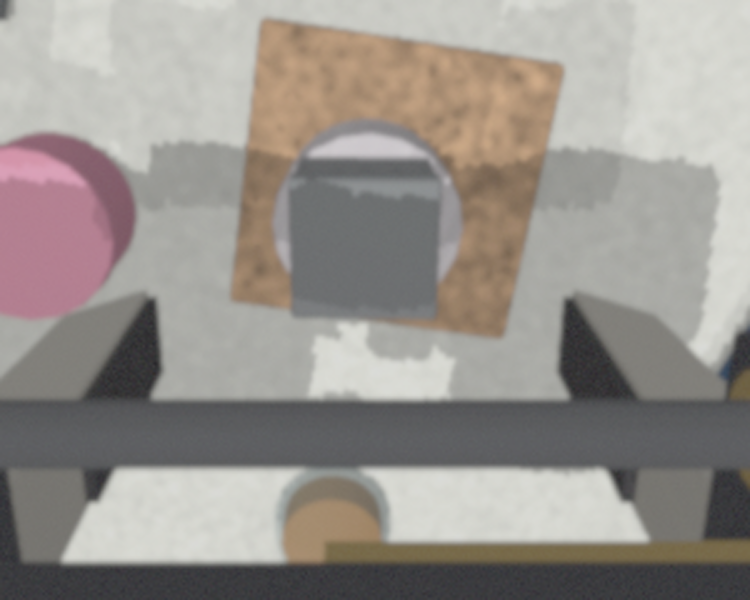

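The square box is square to the jaws, with edges at columns 291 and 438 between pads at 150 and 562. The pink tin stays clear, below the finger path. Descending.

Call:
{"name": "step_arm", "arguments": {"motion": [[[0.05,0.02,0.3],0],[[0.05,0.02,0.6],0],[[0.05,0.02,0.85],0],[[0.05,0.02,1.05],0],[[0.05,0.02,1.14],0],[[0.05,0.02,1.16],0],[[0.05,0.02,1.16],0],[[0.05,0.02,1.16],0]], "hand": 50}}

```text
time: 19.18
tool_pos: [0.6564, 0.1547, 0.0719]
tool_rot: [3.14, 0.0, 1.792]
contact_force: [-0.6, 0.1, 0.7]
opening: 0.0736
grip_force: 0.0
```

Call:
{"name": "step_arm", "arguments": {"motion": [[[0,0,0],0],[[0,0,0],0],[[0,0,0],0],[[0,0,0],0],[[0,0,0],0],[[0,0,0],0]], "hand": 255, "squeeze": 18}}

```text
time: 19.92
tool_pos: [0.656, 0.1546, 0.0713]
tool_rot: [-3.141, -0.0, 1.792]
contact_force: [-1.3, -0.3, 1.2]
opening: 0.0441
grip_force: 18.0
```

```bash
python3 -c "
from cell import robot;from h import *
s=robot.observe();print(s['tool_pos'],s['tool_rot'],s['opening']);go(s,[.6338,-.1428,.165],.349+np.pi/2)"
```

```text
[0.65600979 0.15461097 0.0712648 ] [-3.14147034e+00 -8.34662145e-05  1.79182056e+00] 0.044131385390672725
shift [-4.755 -1.448 -1.562] spin -0.128
```

Call:
{"name": "step_arm", "arguments": {"motion": [[[0,0,-0.1],0],[[0,0,-0.4],0],[[0,0,-0.9],0],[[0,0,-1.4],0],[[0,0,-1.8],0],[[-0.5,-0.15,-1.9],0],[[-1.1,-0.33,-1.9],0],[[-1.7,-0.52,-1.9],-0.03],[[-2.3,-0.7,-1.9],-0.06],[[-2.9,-0.88,-1.9],-0.09]]}}

```text
time: 21.18
tool_pos: [0.6429, -0.0279, 0.1868]
tool_rot: [3.14, 0.001, 1.883]
contact_force: [-0.6, 0.0, -0.0]
opening: 0.0439
grip_force: 18.0
```

Call:
{"name": "step_arm", "arguments": {"motion": [[[-0.6,-0.18,0],-0.02],[[-1.1,-0.35,0],-0.038],[[-1.6,-0.5,0],-0.038],[[-1.8,-0.55,0],-0.038],[[-1.8,-0.55,0],-0.038],[[-1.8,-0.55,0],-0.038]]}}

```text
time: 21.92
tool_pos: [0.6444, -0.1384, 0.1855]
tool_rot: [3.141, -0.0, 1.921]
contact_force: [0.1, -0.6, -0.9]
opening: 0.0437
grip_force: 18.0
```

```bash
python3 -c "
from cell import robot;from h import *
s=robot.observe();print(s['tool_pos'],s['tool_rot'],s['opening']);go(s,[.6338,-.1428,.0345],.349+np.pi/2)"
```

```text
[ 0.64443285 -0.13836008  0.1854672 ] [ 3.14125430e+00 -4.70942691e-04  1.92076696e+00] 0.043708354093107284
shift [-0.01  -0.193  2.516] spin 0.001
```

Call:
{"name": "step_arm", "arguments": {"motion": [[[-0.01,-0.19,0.3],0],[[-0.01,-0.19,0.9],0],[[-0.01,-0.19,1.5],0],[[-0.01,-0.19,2.0],0],[[-0.01,-0.19,2.3],0],[[-0.01,-0.19,2.42],0],[[-0.01,-0.19,2.48],0],[[-0.01,-0.19,2.51],0],[[-0.01,-0.19,2.51],0],[[-0.01,-0.19,2.51],0]]}}

```text
time: 23.18
tool_pos: [0.6341, -0.1442, 0.0352]
tool_rot: [3.141, 0.001, 1.92]
contact_force: [1.0, 0.5, -1.4]
opening: 0.0437
grip_force: 18.0
```

Call:
{"name": "step_arm", "arguments": {"motion": [[[0,0,0.01],0],[[0,0,0.01],0],[[0,0,0.01],0],[[0,0,0.01],0],[[0,0,-0.2],0],[[0,0,-0.7],0],[[0,0,-1.5],0],[[0,0,-2.2],0],[[0,0,-2.2],0]], "hand": 50}}

```text
time: 24.3
tool_pos: [0.6359, -0.1448, 0.1721]
tool_rot: [3.134, 0.006, 1.92]
contact_force: [-0.3, 0.5, -0.1]
opening: 0.0739
grip_force: 0.0
```

Call:
{"name": "step_arm", "arguments": {"motion": [[[0.4,0.15,0],-0.1],[[1.0,0.45,0],-0.25],[[1.7,0.8,0],-0.4],[[2.4,1.1,0],-0.55],[[3.1,1.4,0],-0.7],[[3.8,1.7,0],-0.85],[[4.4,2.0,0],-1.0],[[4.52,2.02,0],-1.05],[[4.52,2.02,0],-1.05],[[4.52,2.02,0],-1.05]], "hand": 0}}

```text
time: 25.55
tool_pos: [0.6549, 0.1515, 0.1663]
tool_rot: [-3.141, -0.001, 2.968]
contact_force: [-0.1, 0.4, 0.2]
opening: 0.092
grip_force: 0.0
```

```bash
python3 snap.py 7; python3 - <<'E'
import pickle;from h import *
d=pickle.load(open("d7.pkl","rb"));c=d["wrist"];s=d["s"];print(s["tool_pos"],s["tool_rot"])
u,v=proj(c,[.654,.1515,.04],s)[0].astype(int);print(u,v)
a=c["pixels"][v-60:v+60,u-60:u+60].astype(float)/255
u,v=proj(d["top"],[.6338,-.1428,.035])[0].astype(int);print(u,v)
b=d["top"]["pixels"][v-30:v+30,u-30:u+30].astype(float)/255
im=np.hstack([cv2.resize(np.clip(255*x**.6,0,255).astype(np.uint8),(400,400),interpolation=cv2.INTER_CUBIC) for x in(a,b)])
cv2.imwrite("pics/c7.png",im[:,:,::-1])
E
```

```text
[0.65485415 0.15149324 0.16632222] [-3.14128819e+00 -6.15712833e-04  2.96808762e+00]
273 208
371 179
```

View pics/c7.png

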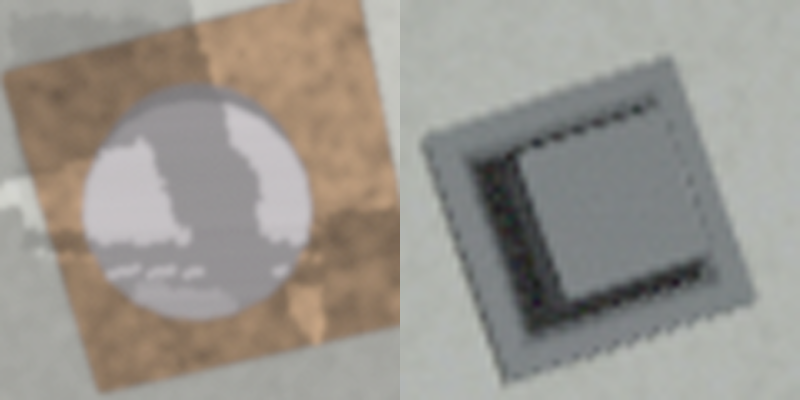

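Square box sits in its recess. The wide tin's lid is centred on crop (197.5,208), about 229 px wide.

```bash
python3 - <<'E'
import pickle;from h import *
d=pickle.load(open("d7.pkl","rb"));c=d["wrist"];s=d["s"]
P=plane(c,np.array([(197.5,208),(83,208),(312,208),(197,320),(197,97)])*.3+[213,148],.04,s);print(P.round(4),np.linalg.norm(P[1]-P[2]),np.linalg.norm(P[3]-P[4]))
go(s,[*P[0],.037])
E
```

```text
[[0.656  0.1502]
 [0.6506 0.119 ]
 [0.6615 0.1814]
 [0.689  0.1442]
 [0.6255 0.1554]] 0.06332438887218728 0.06447965085394865
shift [-0.025 -0.018  2.155] spin 0
```

Call:
{"name": "step_arm", "arguments": {"motion": [[[-0.02,-0.02,0.5],0],[[-0.02,-0.02,1.0],0],[[-0.02,-0.02,1.5],0],[[-0.02,-0.02,1.85],0],[[-0.02,-0.02,2.05],0],[[-0.02,-0.02,2.13],0],[[-0.02,-0.02,2.15],0],[[-0.02,-0.02,2.15],0],[[-0.02,-0.02,2.15],0]]}}

```text
time: 26.82
tool_pos: [0.6563, 0.1509, 0.0384]
tool_rot: [3.141, 0.001, 2.97]
contact_force: [0.8, -0.2, -0.3]
opening: 0.0921
grip_force: 0.0
```

Call:
{"name": "step_arm", "arguments": {"motion": [[[0,0,0],0],[[0,0,0],0],[[0,0,0],0],[[0,0,0],0],[[0,0,0],0],[[0,0,0],0]], "hand": 255, "squeeze": 25}}

```text
time: 27.58
tool_pos: [0.656, 0.1507, 0.0377]
tool_rot: [-3.142, -0.0, 2.97]
contact_force: [-0.3, -0.7, 0.8]
opening: 0.0632
grip_force: 25.0
```

```bash
python3 -c "
from cell import robot;from h import *
s=robot.observe();print(s['tool_pos'],s['tool_rot'],s['opening']);go(s,[.4719,.2344,.12])"
```

```text
[0.65596859 0.15073017 0.0376584 ] [-3.14155625e+00 -5.39086681e-06  2.96978874e+00] 0.06315053440658319
shift [ 3.261  0.849 -1.372] spin 0
```

Call:
{"name": "step_arm", "arguments": {"motion": [[[0,0,-0.1],0],[[0,0,-0.4],0],[[0,0,-0.9],0],[[0.2,0.05,-1.4],0],[[0.8,0.21,-1.5],0],[[1.4,0.36,-1.5],0],[[2.0,0.52,-1.5],0],[[2.6,0.68,-1.5],0],[[3.1,0.81,-1.5],0],[[3.26,0.85,-1.5],0]]}}

```text
time: 28.82
tool_pos: [0.4709, 0.2353, 0.1289]
tool_rot: [3.141, 0.001, 2.971]
contact_force: [0.7, 0.6, -1.8]
opening: 0.0633
grip_force: 25.0
```

Call:
{"name": "step_arm", "arguments": {"motion": [[[0,0,0],0],[[0,0,0],0],[[0,0,0],0]]}}

```text
time: 29.2
tool_pos: [0.4728, 0.2341, 0.1276]
tool_rot: [3.141, 0.0, 2.969]
contact_force: [1.3, -0.2, -1.5]
opening: 0.0635
grip_force: 25.0
```

```bash
python3 -c "
from cell import robot;from h import *
s=robot.observe();print(s['tool_pos'],s['tool_rot'],s['opening']);go(s,[.4719,.2344,.033])"
```

```text
[0.47283624 0.23409493 0.12760265] [3.14138854e+00 4.16652307e-04 2.96885910e+00] 0.06350106154912781
shift [0.017 0.002 1.577] spin 0
```

Call:
{"name": "step_arm", "arguments": {"motion": [[[0.015,0,0.4],0],[[0.015,0,0.8],0],[[0.015,0,1.15],0],[[0.015,0,1.35],0],[[0.015,0,1.47],0],[[0.015,0,1.53],0],[[0.015,0,1.56],0],[[0.015,0,1.575],0],[[0.015,0,1.575],0],[[0.015,0,1.575],0]]}}

```text
time: 30.45
tool_pos: [0.4712, 0.2347, 0.0334]
tool_rot: [3.141, 0.0, 2.97]
contact_force: [0.2, -0.3, -2.3]
opening: 0.0637
grip_force: 25.0
```

Call:
{"name": "step_arm", "arguments": {"motion": [[[0,0,0.01],0],[[0,0,0.01],0],[[0,0,0.01],0],[[0,0,0.01],0],[[0,0,0.01],0],[[0,0,-0.3],0],[[0,0,-1.0],0],[[0,0,-2.0],0],[[0,0,-3.0],0],[[0,0,-3.0],0]], "hand": 0}}

```text
time: 31.7
tool_pos: [0.4734, 0.2355, 0.2181]
tool_rot: [3.137, 0.009, 2.97]
contact_force: [0.9, 0.6, -1.8]
opening: 0.0918
grip_force: 0.0
```

```bash
python3 snap.py 8; python3 - <<'E'
import pickle;from h import *
d=pickle.load(open("d8.pkl","rb"));s=d["s"];print(s["time"],s["tool_pos"],s["opening"],s["contact_force"])
w=cv2.resize(d["wrist"]["pixels"],(400,300));t=cv2.resize(d["top"]["pixels"],(400,300));sc=cv2.resize(d["scene"]["pixels"][150:360,160:480],(800,300))
im=np.vstack([np.hstack([w,t]),sc]).astype(float)/255
cv2.imwrite("pics/c8.png",(255*im**.6).astype(np.uint8)[:,:,::-1])
E
```

```text
31.7 [0.47336348 0.23548385 0.21809685] 0.09181295445055936 [ 0.86682798  0.60071833 -1.78822271]
```

View pics/c8.png

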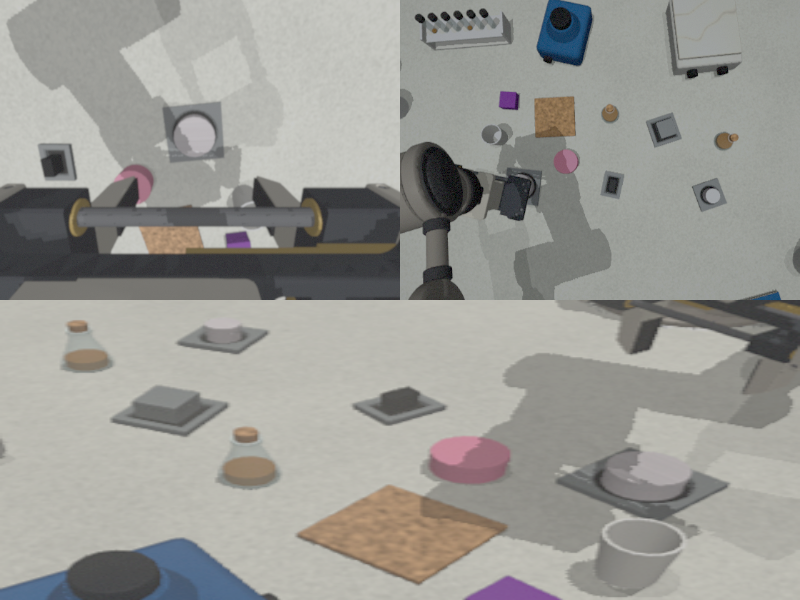

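All four containers stand in their recesses: oblong at (400,402), small tin at (223,332), square at (168,408) and wide tin at (647,475). Both flasks are upright where they began. Handing in.

```bash
python3 -c "
from cell import robot
print(robot.hand_in())"
```

```text
the job is handed in; nothing more can be done
None
```

All four containers were set upright in their own holders with the flasks left standing, and the job was handed in at about 32 s of the 128 s allowed; the hand-in gave no verdict.

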